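# Lay the towel bar in its saddles and bolt it in

## Task

Lay the steel hand-towel bar down gently in the two V saddles of the stand, level and with one square end cap outside each saddle, and let go of it. Then slide the barrel bolt across over the bar, fully home in its keeper, so that the bar is locked in. Leave the other things on the granite where they stand.

Things in the scene. Friction and masses are not known exactly. Their poses are not given: they have to be found in the camera images.
- bar: Loose stainless hand-towel bar: round rod 22 mm thick, a square cap (36 x 36, 12 mm thick) on each end, 180 mm long over all, 156 mm between caps, 0.3 kg, ends alike. Lies on the granite (its top is 30 mm above the table), pointing roughly away from the robot, left or right of the stand. Origin: centre of its underside; x along the rod, z up; rod axis 18 mm above the origin.
- bar_mid (a point): Middle of the bar, on the rod's axis; axes as the bar.
- stand: Fixed towel-bar stand: wood base plate (x -80 to 80, y -72 to 218 mm of its frame, 8 mm thick), two steel V saddles, a barrel bolt with keeper at the front saddle, a clear glass shelf over the bolt. Origin: on its underside (granite top), below the midpoint between the saddles; x along the seated bar, away from the robot; y to the left, along the bolt; z up.
- seat_mid (a point): Where the bar's middle (rod axis) is when seated: midway between the saddles, 60 mm above the stand's origin; axes as the stand. The end caps leave 12 mm of play either way along x. Between the saddles it is free down to the base plate.
- saddle_front (a point): Rod axis of the seated bar at the front saddle (nearer the robot), x = -57 mm of the stand; the bolt's axis crosses 22 mm above this point. Saddles: 90 degree V cradles, 18 mm thick along x, mouth about 42 mm wide. At this saddle the mouth lies between the bolt's track (y from 30 to 205 mm) and the keeper, both with tops 93 mm above the stand's origin.
- saddle_rear (a point): Rod axis of the seated bar at the rear saddle, x = +57 mm of the stand.
- keeper (a point): Mouth of the bolt's keeper, a square steel staple to the right of the front saddle: on the bolt's axis, at x = -57, y = -32 mm, 82 mm above the stand's origin; the keeper is 22 mm deep towards -y.
- shelf_edge (a point): Middle of the glass shelf's front lower edge; axes as the stand. From this point the shelf reaches 70 mm to either side along y and 105 mm back along +x, 8 mm thick (x -70 to 35, y 85 to 225, z 214 to 222 mm of the stand), on two thin posts at x = 15 mm, y = 100 and 210 mm. It blocks a tool coming straight down on the bolt's tab; tilt it 25 to 50 degrees.
- bolt (a joint): Travel of the barrel bolt in m: 0 fully drawn (to the left, +y of the stand), 0.09 fully home in the keeper; grows towards -y of the stand. Starts between 0 and 0.018; moves with about 3 N and stays where left. Steel rod 14 mm thick, 160 mm long, axis 82 mm above the stand's origin; passes 4 mm above the seated bar. At 0.042 its tip is over the middle of the saddle.
- bolt_tab (a point): Centre of the bolt's finger tab, moving with the bolt: a flat steel tab 14 mm thick along the stand's y, 24 mm wide, 40 mm long, on a thin stem, leaning 32 degrees from vertical towards the robot (up and towards -x of the stand); its centre is 40 mm from the rod's axis along that lean. The point's axes are the stand's (not leaning).
- pump: Bystander, not to be disturbed. Red pump bottle 70 mm in diameter, 178 mm tall; origin at the centre of its foot.
- ring_dish: Bystander, not to be disturbed. White ceramic dish 90 mm in diameter, 28 mm high; origin at the centre of its foot.
- comb: Bystander, not to be disturbed. Flat black wide-tooth comb 170 x 45 x 8 mm lying flat; x along it.
- nail_brush: Bystander, not to be disturbed. White nail brush 95 x 40 mm, 51 mm high with its bow handle; x along it.
Things that resemble listed ones, but are neither listed nor needed, are in the scene too. Of the things shaped like the bar, the stainless one is meant.

How it is judged:
By the outcome, as a careful person would: the job done as asked, in the order asked, and still so for the second after the job is handed in, with the robot touching nothing.
It also fails if it takes over 58 s, if anything falls off the work surface, if the arm or the gripper's body presses on something with over 40 N, if the wrist force passes 120 N, or if a joint passes its speed limit or range.

## Robot

A 6-joint arm with a two-finger parallel gripper is mounted at the origin on the work surface. World frame = base frame: x ahead of the robot, y to its left, z up, the work surface at z = 0. Lengths are in m, angles in degrees, forces in N, time in s.
With the tool pointing down it reaches from about 0.35 to 0.875 m from the base axis. Payload 4.2 kg.
Tool frame: the origin (TCP) lies at the centre of the arm's flange, where the gripper is bolted on; the fingertips stand 182 mm ahead of it and the grasp point (between the pads) lies 164 mm ahead of it (r.nose_length is the distance from the TCP to the fingertips, in m); z points along the fingers, y is the line along which they close (so a half turn about z gives the same grasp; the last joint's range is limited). The gripper opens to 87 mm and grips with 3 to 60 N. Pads are 19 mm wide; open, the fingers measure 117 mm over their backs; the gripper's body (75 mm by 190 mm) begins 51 mm behind the grasp point.
Start: joints at [-60.47, 22.042, 0.453, 0, -68.411, -14.817], TCP at [0.159, -0.604, 0.405] pointing down, gripper open.
Joint ranges: [-179.83, 179.83], [-69.29, 118.12], [-61.27, 80.66], [-181.25, 117.63], [-171.15, -9.14], [-177.46, 177.46]. Speed limits (degrees/s): [159.86, 159.86, 180, 180, 180, 180].

## Interface

Orientations are given as a 3x3 rotation matrix whose columns are the frame's x, y, z axes.
In Python, from station import r, vision gives the robot as it stands. The module is installed in compiled form; this text tells all that it offers.
- The arm moves only by the shell command python3 -m creep 'ROWS'. ROWS is JSON, a list of rows, each a list of 7 numbers: the opening, from -1 (shut) to 1 (fully open), then the shift along the tool's x, y, z in mm, then the turn, a rotation vector about the tool's x, y, z in degrees. A call has 1 to 8 rows; each row is the pose to reach, as a shift and turn from the pose commanded when the call began, along the tool's axes at that moment; what a row does not reach only later rows make up. A row lasts 1/12 s, in which the tool goes at most 41.7 mm and 7.16 degrees, less where a joint would pass 70% of its speed; a pose out of reach is approached as far as the arm can. A call with a gripper value outside its range is refused whole. The fingers move at their own pace and stop on an object; the grip force is fixed at half the most. Time passes only in rows, so rows that repeat a pose let the fingers close. It gives the time, the measured TCP pose, the force, the opening and the grip force at its end, in the units of the state.
- r.sense(): the state, without advancing time (a new reading comes with each control period).
- vision.capture(name): name is "scene" or "top" or "wrist"; returns (picture, depth): 400x640x3 uint8, red, green, blue; 400x640 float32, m along the optical axis (not along the pixel's ray), 0 where there is no reading.
- vision.camera_model(name): a dict with "vertical_fov" (degrees; the focal length in pixels is half the picture's height over the tangent of half this angle, whatever the lens; pixels are square), "cx", "cy" (the principal point, pixels), "distortion" ([k1, k2, p1, p2, k3] as OpenCV has them; the pictures are not rectified), "extrinsics" (4x4, takes a point from camera to world coordinates); the wrist camera has in their place "mount" (4x4, takes a point from camera to tool coordinates, whose origin is the TCP and whose axes are the flange's). Camera axes: x right, y down, z forward; pixel columns grow to the right and rows downward; lengths in m; the calibration is good to about 2 mm. A picture is of the moment at which its call begins: read the wrist's pose just before it. camera_model takes no time and is no camera call.
- r.finish_job(): hands the job in; it is judged then, once.
Trained networks look in the newest picture that a camera, given by its name, has taken for a name from the list of things; names that differ only in an ending like _2 or _b are one class to them, and where a whole thing is asked for, a point or a joint stands for the part that bears it (a point fixed in the world has none). Each returns a list of dicts, best first, with "conf" (0 to 1); they miss things now and then, are a little off and sometimes report something else, mostly with a low value. They report only what shows in the picture. A call takes as long as a camera call. They do not tell look-alikes from the thing itself.
- vision.find_in(camera, thing): "uv" ([column, row] in pixels, amid what is visible of it).
- vision.cut_out(camera, thing): "region" (400x640 bool, what is visible of it) and "uv" ([column, row] in pixels, amid what is visible of it).
The state is a dict: "time_s": time; "joints": joint angles; "joint_velocities": joint speeds; "effort": joint torques, N m; "tcp_pos": TCP position; "ee_rot": TCP orientation; "wrist_force": force on the tool from outside, world axes, zero at the start; "moment": the same for the moment, N m; "gripper_width": opening from 0.0 (shut) to 1.0 (fully open); "gripper_force": force on a finger pad.
Only numpy, scipy, OpenCV 4.12 (cv2) and the standard library are available. Lean on these libraries where they do the work, as an engineer would, in place of code of your own. Each camera call takes 0.05 s, during which the arm holds its last target. There are 200 camera calls.

## Working session

There is one attempt and no reset: what is moved stays moved. The work goes in short steps, Python scripts to look and compute and a shell command to move; the robot and the scene stay as the last step left them, time stands still between calls to the robot, and variables do not carry over. Pictures are saved under pics/ and viewed, at most 11 in all, crops included, and the job is handed in when it is done.

```bash
mkdir -p pics; cat > h.py <<'E'
import numpy as np, cv2
from station import r, vision
def cam(n, st=None):
    m=vision.camera_model(n); f=200/np.tan(np.radians(m["vertical_fov"])/2)
    K=np.array([[f,0,m["cx"]],[0,f,m["cy"]],[0,0,1]]); D=np.array(m["distortion"],float)
    if "extrinsics" in m: T=np.array(m["extrinsics"])
    else:
        W=np.eye(4); W[:3,:3]=np.array(st["ee_rot"]); W[:3,3]=st["tcp_pos"]; T=W@np.array(m["mount"])
    return K,D,T
def pts(n,depth,uv,st=None):
    K,D,T=cam(n,st); uv=np.asarray(uv,float).reshape(-1,2)
    z=depth[uv[:,1].astype(int),uv[:,0].astype(int)]
    xy=cv2.undistortPoints(uv.reshape(-1,1,2),K,D).reshape(-1,2)
    P=np.c_[xy*z[:,None],z]@T[:3,:3].T+T[:3,3]
    return P[z>0]
def region(n,depth,reg,st=None):
    v,u=np.nonzero(reg); return pts(n,depth,np.c_[u,v],st)
def proj(n,P,st=None):
    K,D,T=cam(n,st); Ti=np.linalg.inv(T); rv=cv2.Rodrigues(Ti[:3,:3])[0]
    return cv2.projectPoints(np.asarray(P,float).reshape(-1,1,3),rv,Ti[:3,3],K,D)[0].reshape(-1,2)
def save(n,img): cv2.imwrite("pics/"+n+".png",img[:,:,::-1])
E
python3 - <<'E'
from h import *
np.set_printoptions(precision=3,suppress=True)
for c in ("scene","top"):
    im,d=vision.capture(c); save(c,im); np.save(c+"_d.npy",d); np.save(c+"_i.npy",im)
    print(c,np.array(vision.camera_model(c)["extrinsics"]))
    for t in ("bar","stand","bolt","bolt_tab","pump","ring_dish","comb","nail_brush"):
        for o in vision.cut_out(c,t)[:3]:
            P=region(c,d,o["region"])
            if len(P): print(t,round(o["conf"],2),np.round(o["uv"]),"med",np.median(P,0),"lo",np.percentile(P,3,axis=0),"hi",np.percentile(P,97,axis=0),len(P))
E
```

```text
scene [[-0.471  0.71  -0.523  1.215]
 [ 0.882  0.382 -0.276  0.377]
 [ 0.003 -0.591 -0.806  1.274]
 [ 0.     0.     0.     1.   ]]
bar 0.88 [287. 132.] med [ 0.217 -0.289  0.027] lo [ 0.193 -0.378  0.001] hi [ 0.232 -0.198  0.04 ] 391
bar 0.66 [405. 302.] med [0.642 0.342 0.046] lo [0.609 0.303 0.033] hi [0.688 0.38  0.062] 818
bar 0.65 [236. 174.] med [ 0.494 -0.313  0.059] lo [ 0.393 -0.336  0.034] hi [ 0.569 -0.297  0.07 ] 407
stand 0.83 [320. 256.] med [0.667 0.093 0.043] lo [ 0.597 -0.08   0.035] hi [0.739 0.194 0.257] 6807
bolt_tab 0.58 [322. 255.] med [0.667 0.093 0.043] lo [ 0.597 -0.081  0.035] hi [0.738 0.194 0.257] 6812
bolt_tab 0.24 [236. 169.] med [ 0.481 -0.312  0.059] lo [ 0.393 -0.332  0.037] hi [ 0.569 -0.297  0.069] 406
pump 0.64 [188. 208.] med [ 0.711 -0.324  0.137] lo [ 0.67  -0.363  0.035] hi [ 0.734 -0.305  0.205] 979
ring_dish 0.91 [406. 301.] med [0.643 0.342 0.046] lo [0.608 0.302 0.031] hi [0.688 0.381 0.062] 850
ring_dish 0.26 [320. 257.] med [0.666 0.092 0.043] lo [ 0.597 -0.08   0.036] hi [0.737 0.193 0.257] 6711
comb 0.74 [425. 256.] med [0.476 0.337 0.
[... 818 characters left out ...]
. 168.] med [0.609 0.121 0.12 ] lo [0.583 0.039 0.11 ] hi [0.623 0.171 0.166] 220
pump 0.85 [427. 135.] med [ 0.691 -0.329  0.153] lo [ 0.668 -0.362  0.054] hi [ 0.727 -0.306  0.205] 519
ring_dish 0.82 [224. 164.] med [0.653 0.345 0.045] lo [0.615 0.305 0.032] hi [0.688 0.379 0.061] 499
comb 0.61 [225. 206.] med [0.49  0.34  0.036] lo [0.4   0.31  0.025] hi [0.553 0.364 0.044] 515
comb 0.17 [302. 153.] med [0.646 0.065 0.089] lo [ 0.581 -0.084  0.032] hi [0.721 0.193 0.257] 4324
nail_brush 0.61 [379. 221.] med [ 0.441 -0.188  0.063] lo [ 0.397 -0.209  0.053] hi [ 0.485 -0.172  0.084] 333
nail_brush 0.44 [304. 151.] med [0.647 0.065 0.092] lo [ 0.583 -0.084  0.032] hi [0.719 0.193 0.257] 4229
```

View pics/top.png

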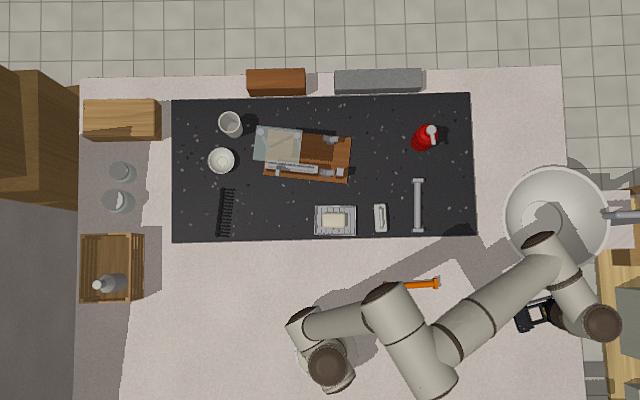

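View pics/scene.png

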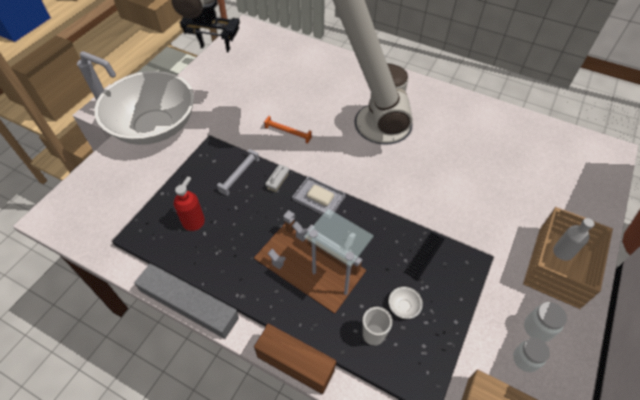

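Top view: the stainless bar is at (418,207) on the granite. The orange look-alike, with round flanged ends, is at (424,284) off the granite. The soap tray (335,220) and nail brush (380,217) are not bars. The stainless one fits the description, so I'll confirm it with a crop and fit the poses.

```bash
python3 - <<'E'
from h import *
np.set_printoptions(precision=4,suppress=True)
s=r.sense(); print(s["tcp_pos"],np.array(s["ee_rot"]),s["gripper_width"])
print(vision.camera_model("wrist"))
im,d=vision.capture("top"); 
a=cv2.resize(im[165:300,370:450],None,fx=4,fy=4,interpolation=3); b=cv2.resize(im[115:195,245:365],None,fx=3.5,fy=3.5,interpolation=3)
c=np.zeros((540,740,3),np.uint8); c[:a.shape[0],:320]=a; c[:280,320:740]=b; save("crop",c)
o=max(vision.cut_out("top","bar"),key=lambda o:o["conf"]); P=region("top",d,o["region"])
P=P[P[:,2]>.045]; (cx,cy),wh,an=cv2.minAreaRect(P[:,:2].astype(np.float32)); print("bar",cx,cy,wh,an,np.percentile(P[:,2],[5,50,95]))
# wood plate
v,u=np.mgrid[110:200,240:370]; uv=np.c_[u.ravel(),v.ravel()]; ok=d[uv[:,1],uv[:,0]]>0; uv=uv[ok]
P=pts("top",d,uv); C=im[uv[:,1],uv[:,0]].astype(int)
m=(C[:,0]-C[:,2]>35)&(P[:,2]>.025)&(P[:,2]<.05)
(cx,cy),wh,an=cv2.minAreaRect(P[m][:,:2].astype(np.float32)); print("plate",cx,cy,wh,an,m.sum(),np.median(P[m][:,2])); print(cv2.boxPoints(((cx,cy),wh,an)))
# shelf
m=(P[:,2]>.235)&(P[:,2]<.27); rr=cv2.minAreaRect(P[m][:,:2].astype(np.float32)); print("shelf",rr,m.sum(),cv2.boxPoints(rr))
E
```

```text
[ 0.1588 -0.6045  0.4048] [[-0.9672 -0.254   0.    ]
 [-0.254   0.9672 -0.    ]
 [-0.     -0.     -1.    ]] 1.0012869203013968
{'vertical_fov': 66.52381768327113, 'cx': 317.7471782146742, 'cy': 193.18901877933695, 'distortion': array([0.0079, 0.    , 0.    , 0.    , 0.    ]), 'mount': array([[-0.0002, -0.9623, -0.2721,  0.0748],
       [ 1.    ,  0.0001, -0.001 , -0.0007],
       [ 0.001 , -0.2721,  0.9623,  0.0188],
       [ 0.    ,  0.    ,  0.    ,  1.    ]])}
bar 0.48026829957962036 -0.3156681954860687 (0.03707708418369293, 0.1793222427368164) 88.57388305664062 [0.0496 0.0577 0.0679]
plate 0.66400146484375 0.05008462071418762 (0.2902297377586365, 0.16379687190055847) 82.46600341796875 1880 0.03820802721771077
[[ 0.5638 -0.083 ]
 [ 0.7262 -0.1045]
 [ 0.7642  0.1832]
 [ 0.6018  0.2047]]
shelf ((0.6562750339508057, 0.13385909795761108), (0.1401679962873459, 0.10740580409765244), 82.42195892333984) 1612 [[0.5938 0.0715]
 [0.7003 0.0573]
 [0.7188 0.1962]
 [0.6123 0.2104]]
```

View pics/crop.png

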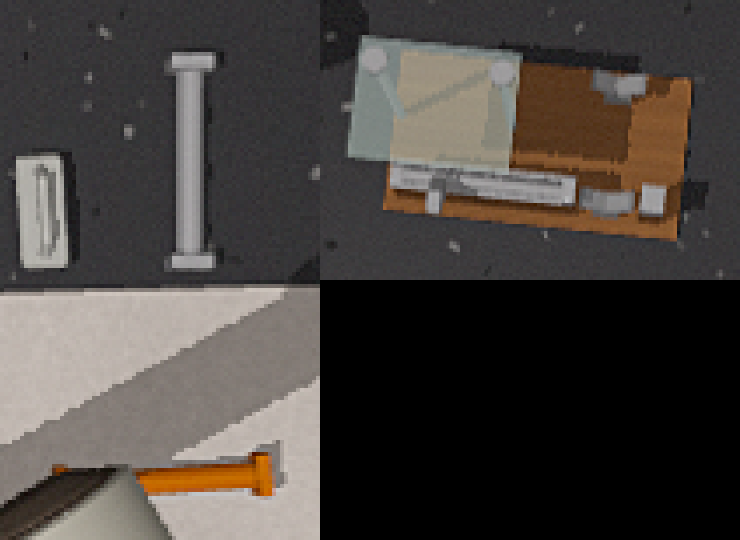

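Crop: the bar at crop (192,160) is grey steel with two square caps, so it is the one meant; the orange one differs in colour. The plate and shelf fits agree (stand origin (0.654,-0.022), yaw -7.5°), so I'm moving.

```bash
python3 -m creep '[[0.5,-280,145,77,0,0,16],[0.5,-280,145,77,0,0,16],[0.5,-280,145,77,0,0,16],[0.5,-280,145,77,0,0,16],[0.5,-280,145,77,0,0,16],[0.5,-280,145,77,0,0,16],[0.5,-280,145,77,0,0,16],[0.5,-280,145,77,0,0,16]]'
cat >> h.py <<'E'
from scipy.spatial.transform import Rotation as Ro
BAR=(np.array([.4803,-.3157,.048]),-1.43)
YAW=-7.54
def Rz(a): return Ro.from_euler('z',a,degrees=True).as_matrix()
O=np.array([.6544,-.0223,.03]); S=Rz(YAW)
DOWN=np.diag([-1.,1,-1])
def stand(p): return O+S@(np.array(p)/1000)
def go(grasp,R,back=.164):
    "shift/turn from present pose so that the grasp point is at grasp with tool axes R"
    s=r.sense(); A=np.array(s["ee_rot"]); t=np.asarray(grasp)-R[:,2]*back
    print("shift mm",np.round(A.T@(t-s["tcp_pos"])*1000,1),"turn",np.round(Ro.from_matrix(A.T@R).as_rotvec(degrees=True),2),"t",round(s["time_s"],2),"F",np.round(s["wrist_force"],1),"w",round(s["gripper_width"],3),round(s["gripper_force"],1))
E
python3 -c "
from h import *
go(BAR[0]+[0,0,.09],Rz(BAR[1])@DOWN)"
```

```text
time_s: 1.67
tcp_pos: [0.3941, -0.3913, 0.3275]
ee_rot: [[-1.0, 0.022, 0.0], [0.022, 1.0, -0.0], [-0.0, -0.0, -1.0]]
wrist_force: [0.2, -0.3, 0.4]
gripper_width: 0.748
gripper_force: 0.0
shift mm [-84.5  77.5  25.5] turn [-0.01  0.02  0.18] t 1.67 F [ 0.2 -0.3  0.4] w 0.748 0.0
```

```bash
python3 -m creep '[[0.5,-84,77,25,0,0,0],[0.5,-84,77,25,0,0,0],[0.5,-84,77,25,0,0,0],[0.5,-84,77,25,0,0,0],[0.5,-84,77,60,0,0,0],[0.5,-84,77,90,0,0,0],[0.5,-84,77,109,0,0,0],[0.5,-84,77,109,0,0,0]]'
python3 -c "
from h import *
go(BAR[0]+[0,0,.006],Rz(BAR[1])@DOWN)
st=r.sense(); im,d=vision.capture('wrist'); save('w1',im)"
```

```text
time_s: 2.33
tcp_pos: [0.4769, -0.3174, 0.2145]
ee_rot: [[-1.0, 0.023, -0.008], [0.023, 1.0, 0.004], [0.008, 0.003, -1.0]]
wrist_force: [-0.6, 0.3, -0.1]
gripper_width: 0.749
gripper_force: 0.0
shift mm [-3.3  1.8 -3.5] turn [ 0.19 -0.48  0.09] t 2.33 F [-0.6  0.3 -0.1] w 0.749 0.0
```

View pics/w1.png

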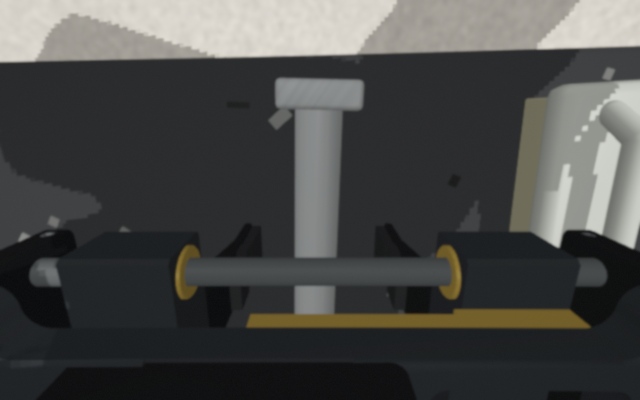

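The wrist view shows the rod at column 317, between the pads (about 250 and 385). Closing on it and lifting.

```bash
python3 -m creep '[[-1,0,0,0,0,0,0],[-1,0,0,0,0,0,0],[-1,0,0,0,0,0,0],[-1,0,0,0,0,0,0],[-1,0,0,0,0,0,0],[-1,0,0,0,0,0,0],[-1,0,0,0,0,0,0],[-1,0,0,0,0,0,0]]'
python3 -c "
from h import *
go(BAR[0]+[0,0,.006],Rz(BAR[1])@DOWN)"
```

```text
time_s: 3.05
tcp_pos: [0.4785, -0.3181, 0.219]
ee_rot: [[-1.0, 0.023, 0.0], [0.023, 1.0, -0.0], [-0.0, -0.0, -1.0]]
wrist_force: [-0.2, 0.2, 1.6]
gripper_width: 0.242
gripper_force: 30.0
shift mm [-1.8  2.4  1. ] turn [-0.01  0.02  0.14] t 3.05 F [-0.2  0.2  1.6] w 0.242 30.0
```

Gripped at 21 mm. Planning the lift and a hover over the saddles, tilted 20° with the top away from the shelf.

```bash
python3 -m creep '[[-1,0,0,-20,0,0,0],[-1,0,0,-60,0,0,0],[-1,0,0,-100,0,0,0],[-1,0,0,-140,0,0,0],[-1,0,0,-160,0,0,0],[-1,0,0,-160,0,0,0],[-1,0,0,-160,0,0,0]]'
python3 -c "
from h import *
go(stand([-2,0,140]),S@Ro.from_euler('x',20,degrees=True).as_matrix()@DOWN,.171)"
```

```text
time_s: 3.63
tcp_pos: [0.478, -0.3177, 0.3787]
ee_rot: [[-1.0, 0.023, 0.001], [0.023, 1.0, 0.001], [-0.001, 0.001, -1.0]]
wrist_force: [-1.1, 1.4, -4.1]
gripper_width: 0.245
gripper_force: 29.9
shift mm [-161.2  241.4   48.4] turn [-19.92  -1.04   6.16] t 3.63 F [-1.1  1.4 -4.1] w 0.245 29.9
```

```bash
python3 -m creep '[[-1,-20,30,0,-3,0,1],[-1,-45,65,0,-8,0,2],[-1,-70,100,0,-14,-0.5,4],[-1,-95,135,0,-20,-1,6],[-1,-118,170,0,-20,-1,6.2],[-1,-140,203,10,-20,-1,6.2],[-1,-155,230,20,-20,-1,6.2],[-1,-161,241,30,-20,-1,6.2]]'
python3 -c "
from h import *
import time
im,d=vision.capture('wrist')
R=S@Ro.from_euler('x',20,degrees=True).as_matrix()@DOWN
go(stand([-2,0,140]),R,.171)
st=r.sense(); im,d=vision.capture('wrist'); save('w2',im); im,d=vision.capture('top'); 
print(proj('wrist',[stand([-57,0,60]),stand([-57,-32,82]),stand([-57,30,82]),stand([-66,21,81]),stand([-66,-21,81])],st).round())
save('t2',cv2.resize(im[90:210,230:390],None,fx=4,fy=4))
o=vision.cut_out('top','bar')[0]; P=region('top',d,o['region']); print(o['conf'],o['uv'],P.mean(0))
"
```

```text
time_s: 4.3
tcp_pos: [0.6461, -0.0765, 0.3438]
ee_rot: [[-0.992, 0.123, 0.037], [0.128, 0.931, 0.341], [0.008, 0.343, -0.939]]
wrist_force: [-0.8, -0.5, -3.3]
gripper_width: 0.244
gripper_force: 29.9
shift mm [ 0.2 -7.4  8.3] turn [ 0.08 -0.74 -0.06] t 4.35 F [ 0.5  0.9 -6.1] w 0.245 29.9
[[273. 137.]
 [232. 141.]
 [319. 138.]
 [307. 126.]
 [248. 127.]]
0.85 [409.0, 284.4] [ 0.21478138 -0.29133414  0.02586832]
```

View pics/w2.png

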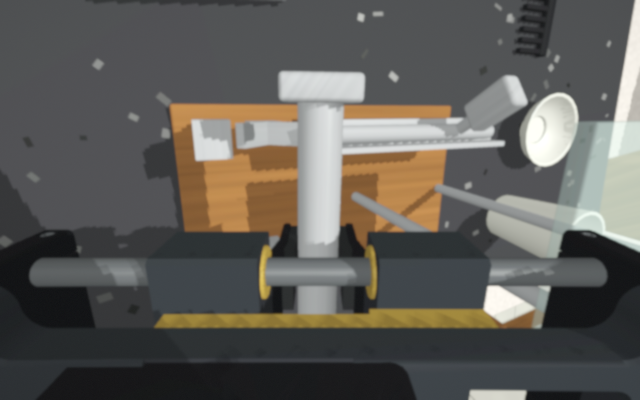

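The wrist view confirms the calibration: the keeper mouth is projected at (232,141) and seen at about (232,140). The rod is centred at column 320 and the tab tip is at about (495,103). Lowering in stages.

```bash
python3 -m creep '[[-1,0,-8,20,0,-0.7,0],[-1,0,-15,37,0,-0.7,0],[-1,0,-20,50,0,-0.7,0],[-1,0,-25,60,0,-0.7,0],[-1,0,-25,60,0,-0.7,0],[-1,0,-25,60,0,-0.7,0]]'
python3 -c "
from h import *
R=S@Ro.from_euler('x',20,degrees=True).as_matrix()@DOWN
go(stand([-2,0,60]),R,.171)"
```

```text
time_s: 5.0
tcp_pos: [0.6442, -0.0844, 0.2834]
ee_rot: [[-0.991, 0.125, 0.055], [0.136, 0.931, 0.337], [-0.009, 0.342, -0.94]]
wrist_force: [-0.1, -0.2, -2.0]
gripper_width: 0.243
gripper_force: 29.9
shift mm [ 0.4 -7.  32.3] turn [-0.02  0.57 -0.09] t 5.0 F [-0.1 -0.2 -2. ] w 0.243 29.9
```

```bash
python3 -m creep '[[-1,0,-1,9,0,0.3,0],[-1,0,-3,16,0,0.6,0],[-1,0,-5,22,0,0.6,0],[-1,0,-5.5,25,0,0.6,0],[-1,0,-6,27,0,0.6,0],[-1,0,-6,27,0,0.6,0],[-1,0,-6,27,0,0.6,0]]'
python3 -c "
from h import *
R=S@Ro.from_euler('x',20,degrees=True).as_matrix()@DOWN
go(stand([-2,0,60]),R,.171)
st=r.sense(); im,d=vision.capture('scene'); save('s3',cv2.resize(im[170:330,220:420],None,fx=3.5,fy=3.5,interpolation=3))"
```

```text
time_s: 5.58
tcp_pos: [0.6452, -0.08, 0.2565]
ee_rot: [[-0.991, 0.123, 0.045], [0.132, 0.931, 0.339], [-0.0, 0.342, -0.94]]
wrist_force: [0.7, 0.2, -2.6]
gripper_width: 0.242
gripper_force: 29.9
shift mm [ 0.5 -2.   5.4] turn [ 0.01  0.02 -0.01] t 5.58 F [ 0.7  0.2 -2.6] w 0.242 29.9
```

View pics/s3.png

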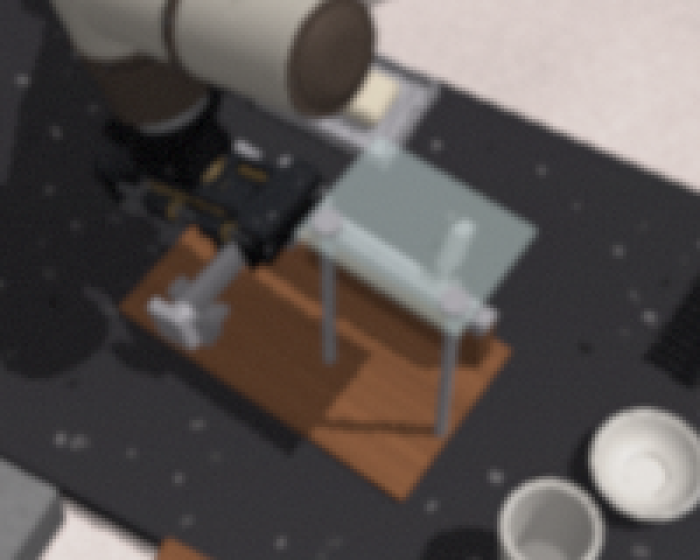

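The scene view shows the bar low over the rear saddle at about (190,310), with the cap outside and the gripper clear of the shelf. Easing down the last millimetres.

```bash
python3 -m creep '[[-1,0,-0.5,1.5,0,0,0],[-1,0,-1,3,0,0,0],[-1,0,-1.5,4,0,0,0],[-1,0,-1.8,5,0,0,0],[-1,0,-1.8,5,0,0,0]]'
python3 -c "
from h import *
R=S@Ro.from_euler('x',20,degrees=True).as_matrix()@DOWN
go(stand([-2,0,60]),R,.171);print(r.sense()['moment'])"
```

```text
time_s: 6.05
tcp_pos: [0.6452, -0.08, 0.2514]
ee_rot: [[-0.991, 0.123, 0.045], [0.131, 0.931, 0.339], [-0.001, 0.342, -0.94]]
wrist_force: [-0.5, 0.8, -2.9]
gripper_width: 0.244
gripper_force: 29.9
shift mm [ 0.4 -0.3  0.6] turn [0.02 0.03 0.  ] t 6.05 F [-0.5  0.8 -2.9] w 0.244 29.9
[-0.90850894  0.13340447  0.14480952]
```

Not in contact yet; creeping on until the weight comes off.

```bash
python3 -m creep '[[-1,0,-0.3,0.8,0,0,0],[-1,0,-0.5,1.6,0,0,0],[-1,0,-0.5,1.6,0,0,0]]'; python3 -m creep '[[-1,0,-0.2,0.7,0,0,0],[-1,0,-0.4,1.3,0,0,0],[-1,0,-0.4,1.3,0,0,0]]'
```

```text
time_s: 6.3
tcp_pos: [0.6453, -0.0799, 0.2508]
ee_rot: [[-0.991, 0.122, 0.046], [0.131, 0.932, 0.339], [-0.002, 0.343, -0.94]]
wrist_force: [-1.7, 0.7, 4.2]
gripper_width: 0.241
gripper_force: 29.9
time_s: 6.55
tcp_pos: [0.6453, -0.08, 0.2507]
ee_rot: [[-0.992, 0.121, 0.047], [0.13, 0.932, 0.339], [-0.002, 0.343, -0.939]]
wrist_force: [-3.7, -0.6, 8.5]
gripper_width: 0.246
gripper_force: 29.9
```

Contact: the force rose to +8.5 N and the TCP stopped. Relaxing, then releasing and backing out along the tool axis.

```bash
python3 -m creep '[[-1,0,0.4,-1.3,0,0,0],[-1,0,0.4,-1.3,0,0,0],[-0.2,0,0.4,-1.3,0,0,0],[0.2,0,0.4,-1.3,0,0,0],[0.2,0,0.4,-1.3,0,0,0],[0.2,0,0.4,-1.3,0,0,0],[0.2,0,0.4,-1.3,0,0,0]]'; python3 -m creep '[[0.2,0,0,-10,0,0,0],[0.2,0,0,-30,0,0,0],[0.2,0,0,-60,0,0,0],[0.2,0,0,-95,0,0,0],[0.2,0,0,-130,0,0,0],[0.2,0,0,-150,0,0,0],[0.2,0,0,-150,0,0,0]]'
python3 - <<'E'
from h import *
np.set_printoptions(precision=4,suppress=True)
vision.capture('wrist'); st=r.sense(); im,d=vision.capture('wrist'); save('w4',im); np.save('w4.npy',d)
for n in ('bar','bolt_tab','bolt'):
    for o in vision.cut_out('wrist',n)[:2]:
        P=region('wrist',d,o['region'],st); Q=(P-O)@S*1000
        print(n,o['conf'],o['uv'],len(P),'stand mm',np.median(Q,0),np.percentile(Q,3,axis=0),np.percentile(Q,97,axis=0))
        if n=='bar':
            T=Q[abs(Q[:,0])<45]; print('axis z top, fit', np.polyfit(T[:,0],T[:,1],1),np.polyfit(T[:,0],T[:,2],1))
for q in (0,.009,.018): print(q)
print(proj('wrist',[stand([-57,0,60]),stand([57,0,60]),stand([-57,-32,82]),stand([-57,30,82]),stand([-78.2,110,116])],st).round())
E
```

```text
time_s: 7.13
tcp_pos: [0.6451, -0.08, 0.2489]
ee_rot: [[-0.991, 0.124, 0.045], [0.132, 0.931, 0.339], [0.001, 0.342, -0.94]]
wrist_force: [0.4, 0.8, -0.3]
gripper_width: 0.536
gripper_force: 0.0
time_s: 7.72
tcp_pos: [0.6386, -0.1328, 0.3976]
ee_rot: [[-0.991, 0.121, 0.057], [0.133, 0.932, 0.336], [-0.012, 0.341, -0.94]]
wrist_force: [0.1, 0.1, -0.4]
gripper_width: 0.599
gripper_force: 0.0
bar 0.58 [314.8, 167.5] 3986 stand mm [-15.59    -5.2314  70.7931] [-86.4871 -17.5748  59.3847] [78.41    8.1536 81.2838]
axis z top, fit [ 0.0065 -3.9033] [-0.0239 68.3049]
bolt_tab 0.93 [471.7, 117.1] 2848 stand mm [-64.0141 147.4464  90.4098] [-94.5219  48.8442  84.2944] [-52.6339 177.7435 136.6835]
bolt 0.73 [469.7, 114.9] 2913 stand mm [-64.0278 147.4459  90.3082] [-94.9899  47.1636  83.3628] [-52.6052 180.7762 136.6569]
0
0.009
0.018
[[318. 125.]
 [318. 232.]
 [293. 127.]
 [356. 125.]
 [453. 102.]]
```

View pics/w4.png

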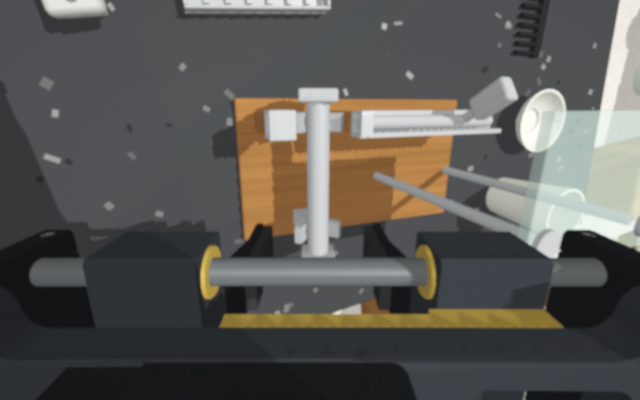

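The wrist view shows the bar seated: front cap at (318,95), rear cap at (318,250), straight and in the V's. The tab is at about (493,98). Locating the tab precisely from this depth.

```bash
python3 - <<'E'
from h import *
np.set_printoptions(precision=1,suppress=True)
vision.capture('wrist'); st=r.sense(); im,d=vision.capture('wrist')
v,u=np.mgrid[70:140,440:530]; Q=(pts('wrist',d,np.c_[u.ravel(),v.ravel()],st)-O)@S*1000
T=Q[(Q[:,2]>104)&(Q[:,2]<150)&(Q[:,0]<-55)]
print(len(T),np.percentile(T,[1,5,25,50,75,95,99],axis=0))
im,d=vision.capture('top'); v,u=np.mgrid[140:190,250:330]
Q=(pts('top',d,np.c_[u.ravel(),v.ravel()])-O)@S*1000
T=Q[(Q[:,2]>104)&(Q[:,2]<150)&(Q[:,0]<-62)]; print(len(T),np.percentile(T,[1,5,25,50,75,95,99],axis=0))
E
```

```text
1221 [[-98.7 146.6 104.8]
 [-96.  147.  107.3]
 [-88.2 147.8 115.2]
 [-81.6 148.5 124.3]
 [-74.  150.6 131.5]
 [-65.5 157.2 137.5]
 [-61.7 159.2 138.8]]
54 [[-97.9 148.6 107.5]
 [-97.3 148.8 112.7]
 [-90.8 150.5 122.4]
 [-82.8 154.9 131.2]
 [-74.5 158.6 133.6]
 [-65.2 161.9 138.5]
 [-63.8 162.8 141.2]]
```

```bash
python3 - <<'E'
from h import *
a=-38; R=S@Ro.from_euler('y',a,degrees=True).as_matrix()@DOWN
print(S.T@R[:,2])
go(stand([-190,-20,250]),R)
E
```

```text
[ 6.15661475e-01  1.26553417e-17 -7.88010754e-01]
shift mm [289.4  90.7  12.2] turn [ 19.26 -37.74  -6.66] t 8.12 F [ 0.4  0.9 -0.4] w 0.6 0.0
```

```bash
python3 -m creep '[[0.2,35,0,0,2,-4,-1],[0.2,75,5,0,5,-10,-2],[0.2,115,15,0,8,-16,-3],[0.2,155,30,0,11,-22,-4],[0.2,190,45,0,14,-28,-5],[0.2,225,60,5,17,-34,-6],[0.2,260,75,10,19.3,-37.7,-6.7],[0.2,289,90,12,19.3,-37.7,-6.7]]'
python3 - <<'E'
from h import *
a=-38; R=S@Ro.from_euler('y',a,degrees=True).as_matrix()@DOWN
k=np.array([-.6157,0,.788])
vision.capture('wrist')
go(stand(np.array([-80.5,154,120])+90*k),R)
E
```

```text
time_s: 8.78
tcp_pos: [0.4319, -0.0623, 0.4149]
ee_rot: [[-0.81, 0.151, 0.567], [0.128, 0.988, -0.081], [-0.572, 0.007, -0.82]]
wrist_force: [1.0, -1.6, 1.6]
gripper_width: 0.598
gripper_force: 0.0
shift mm [ 56.7 222.8  39.3] turn [-0.54 -3.04 -0.88] t 8.83 F [-2.5  0.3 -1.2] w 0.6 0.0
```

```bash
python3 -m creep '[[0.2,10,25,0,-0.3,-1,-0.3],[0.2,20,60,0,-0.5,-3,-0.9],[0.2,30,100,10,-0.5,-3,-0.9],[0.2,40,140,20,-0.5,-3,-0.9],[0.2,50,180,30,-0.5,-3,-0.9],[0.2,57,210,39,-0.5,-3,-0.9],[0.2,57,223,39,-0.5,-3,-0.9],[0.2,57,223,39,-0.5,-3,-0.9]]'
python3 - <<'E'
from h import *
np.set_printoptions(precision=1,suppress=True)
a=-38; R=S@Ro.from_euler('y',a,degrees=True).as_matrix()@DOWN
vision.capture('wrist')
go(stand([-80.5,154,120]),R)
st=r.sense(); im,d=vision.capture('wrist'); save('w5',im)
v,u=np.mgrid[0:400,0:640]; Q=(pts('wrist',d,np.c_[u.ravel(),v.ravel()],st)-O)@S*1000
T=Q[(Q[:,2]>104)&(Q[:,2]<142)&(Q[:,0]<-62)&(Q[:,0]>-110)&(Q[:,1]>120)&(Q[:,1]<190)]
print(len(T)); 
if len(T): print(np.percentile(T,[3,50,97],axis=0))
print(proj('wrist',[stand([-78,154,116])],st))
E
```

```text
time_s: 9.5
tcp_pos: [0.4648, 0.1339, 0.4079]
ee_rot: [[-0.814, 0.118, 0.569], [0.099, 0.993, -0.065], [-0.573, 0.004, -0.819]]
wrist_force: [-0.3, 0.5, 0.4]
gripper_width: 0.602
gripper_force: 0.0
shift mm [ 51.9  21.7 120.7] turn [ 0.7 -3.   0.6] t 9.55 F [ 0.7  2.1 -0.3] w 0.6 0.0
597
[[-99.5 147.4 107.3]
 [-90.5 153.3 132.3]
 [-77.7 160.6 139.2]]
[[341.1 142.7]]
```

View pics/w5.png

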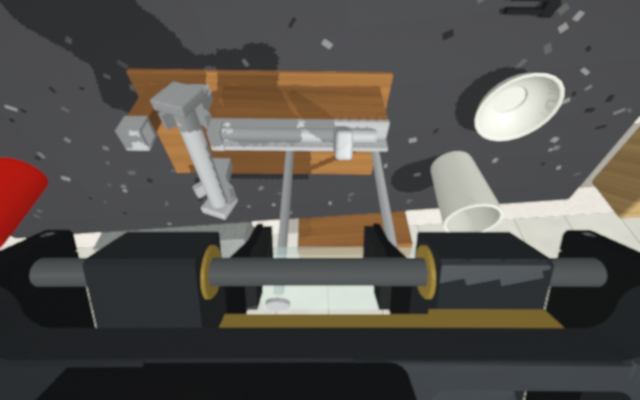

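The wrist view shows the tab at (343,143), as projected, with the bar seated at the left. The last move fell short, so I'm checking the joints.

```bash
python3 -m creep '[[0.2,25,0,0,0,0,0],[0.2,50,21,20,0,-2,0],[0.2,50,21,30,0.7,-3,0.6],[0.2,50,21,30,0.7,-3,0.6]]'
python3 - <<'E'
from h import *
R=S@Ro.from_euler('y',-38,degrees=True).as_matrix()@DOWN
go(stand([-80.5,154,120]),R); print(np.round(r.sense()['joints'],1))
E
```

```text
time_s: 9.93
tcp_pos: [0.4646, 0.1374, 0.4042]
ee_rot: [[-0.818, 0.117, 0.563], [0.094, 0.993, -0.069], [-0.567, -0.004, -0.823]]
wrist_force: [-0.4, 0.4, 0.7]
gripper_width: 0.6
gripper_force: 0.0
shift mm [ 47.9  20.7 118.7] turn [ 0.32 -3.43  0.8 ] t 9.93 F [-0.4  0.4  0.7] w 0.6 0.0
[  32.4    2.7  -44.4   56.4  -25.7 -177.3]
```

Joint 6 is at its limit. I'll flip the gripper half a turn, which gives the same grasp. The camera then sits behind the shelf edge's level, clear of it. Testing the direction first.

```bash
python3 -m creep '[[0.2,0,0,-5,0,0,7],[0.2,0,0,-10,0,0,14],[0.2,0,0,-10,0,0,14]]'
python3 -c "
from h import *
print(np.round(r.sense()['joints'],1))"
```

```text
time_s: 10.18
tcp_pos: [0.4709, 0.125, 0.4337]
ee_rot: [[-0.786, 0.3, 0.54], [0.327, 0.944, -0.049], [-0.525, 0.138, -0.84]]
wrist_force: [-0.2, 0.8, 1.3]
gripper_width: 0.603
gripper_force: 0.0
[  34.1    1.5  -38.3   42.4  -30.7 -177.4]
```

```bash
python3 -m creep '[[0.2,0,0,0,0,0,-7],[0.2,0,0,0,0,0,-14],[0.2,0,0,0,0,0,-21],[0.2,0,0,0,0,0,-28],[0.2,0,0,0,0,0,-35],[0.2,0,0,0,0,0,-42],[0.2,0,0,0,0,0,-49],[0.2,0,0,0,0,0,-56]]'
python3 -c "
from h import *
print(np.round(r.sense()['joints'],1))"
```

```text
time_s: 10.85
tcp_pos: [0.4697, 0.1247, 0.4303]
ee_rot: [[-0.684, -0.494, 0.537], [-0.611, 0.79, -0.053], [-0.398, -0.364, -0.842]]
wrist_force: [0.1, 0.3, 0.4]
gripper_width: 0.599
gripper_force: 0.0
[  34.1    1.6  -38.8   42.7  -30.6 -121. ]
```

Negative turns free joint 6. Continuing to the half turn.

```bash
python3 -m creep '[[0.2,0,0,0,0,0,-7],[0.2,0,0,0,0,0,-14],[0.2,0,0,0,0,0,-21],[0.2,0,0,0,0,0,-28],[0.2,0,0,0,0,0,-35],[0.2,0,0,0,0,0,-42],[0.2,0,0,0,0,0,-49],[0.2,0,0,0,0,0,-56]]';  python3 -m creep '[[0.2,0,0,0,0,0,-7],[0.2,0,0,0,0,0,-14],[0.2,0,0,0,0,0,-21],[0.2,0,0,0,0,0,-28],[0.2,0,0,0,0,0,-35],[0.2,0,0,0,0,0,-42],[0.2,0,0,0,0,0,-49],[0.2,0,0,0,0,0,-56]]' >/dev/null
python3 - <<'E'
from h import *
vision.capture('wrist'); print(np.round(r.sense()['joints'],1))
R=S@Ro.from_euler('y',-38,degrees=True).as_matrix()@DOWN@Rz(180)
go(stand(np.array([-80.5,154,120])+90*np.array([-.6157,0,.788])),R)
E
```

```text
time_s: 11.52
tcp_pos: [0.4697, 0.1247, 0.4303]
ee_rot: [[0.027, -0.843, 0.537], [-0.996, -0.065, -0.053], [0.08, -0.533, -0.842]]
wrist_force: [0.2, 0.6, 0.1]
gripper_width: 0.6
gripper_force: 0.0
[ 34.1   1.6 -38.7  42.7 -30.6  -8.8]
shift mm [-78.8   0.1  49.5] turn [  0.1    5.51 -23.71] t 12.23 F [ 0.4 -0.3  0.3] w 0.599 0.0
```

```bash
python3 -m creep '[[0.2,-25,0,10,0,2,-6],[0.2,-50,0,25,0,4,-12],[0.2,-70,0,40,0,5.5,-18],[0.2,-79,0,49,0,5.5,-23.7],[0.2,-79,0,49,0,5.5,-23.7],[0.2,-79,0,49,0,5.5,-23.7],[0.2,-79,0,49,0,5.5,-23.7]]'
python3 - <<'E'
from h import *
R=S@Ro.from_euler('y',-38,degrees=True).as_matrix()@DOWN@Rz(180)
print(np.round(r.sense()['joints'],1))
go(stand(np.array([-80.5,154,120])),R)
E
```

```text
time_s: 12.82
tcp_pos: [0.4399, 0.1616, 0.3503]
ee_rot: [[0.781, -0.146, 0.607], [-0.119, -0.989, -0.085], [0.613, -0.006, -0.79]]
wrist_force: [0.6, -0.8, 0.7]
gripper_width: 0.596
gripper_force: 0.0
[ 23.    4.6 -53.6  95.8 -18.5 -32. ]
shift mm [ 0.1 -0.2 90.1] turn [ 0.26  0.18 -0.9 ] t 12.82 F [ 0.6 -0.8  0.7] w 0.596 0.0
```

```bash
python3 -m creep '[[0.2,0,0,15,0,0,-0.9],[0.2,0,0,35,0,0,-0.9],[0.2,0,0,55,0,0,-0.9],[0.2,0,0,72,0,0,-0.9],[0.2,0,0,84,0,0,-0.9],[0.2,0,0,90,0,0,-0.9],[0.2,0,0,90,0,0,-0.9]]'
python3 - <<'E'
from h import *
R=S@Ro.from_euler('y',-38,degrees=True).as_matrix()@DOWN@Rz(180)
print(np.round(r.sense()['joints'],1))
go(stand(np.array([-80.5,154,120])),R)
st=r.sense(); im,d=vision.capture('wrist'); save('w6',im)
E
```

```text
time_s: 13.4
tcp_pos: [0.5008, 0.1673, 0.2979]
ee_rot: [[0.795, -0.143, 0.59], [-0.103, -0.99, -0.1], [0.598, 0.019, -0.801]]
wrist_force: [-0.3, 1.0, -0.6]
gripper_width: 0.601
gripper_force: 0.0
[ 13.7  14.3 -48.6 117.5 -15.5 -45.6]
shift mm [-14.6  13.5  12.7] turn [1.26 1.28 0.13] t 13.4 F [-0.3  1.  -0.6] w 0.601 0.0
```

View pics/w6.png

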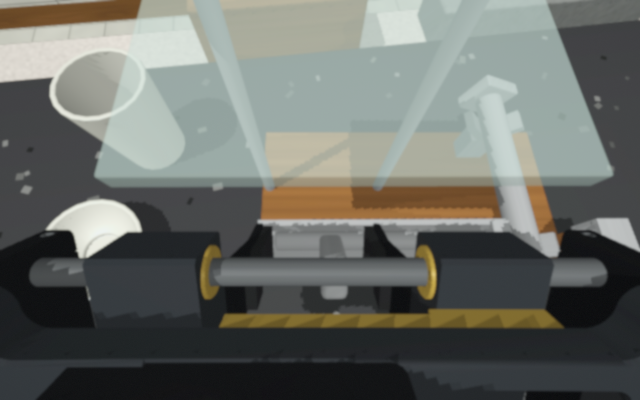

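Joint 4 hit its range. The tab shows at (335,270), between the fingers. I'll retract a little and use a smaller tilt of 28°, which keeps the wrist away from its singularity and still clears the shelf.

```bash
python3 - <<'E'
from h import *
k=lambda t:np.array([-np.sin(np.radians(t)),0,np.cos(np.radians(t))])
R=S@Ro.from_euler('y',-28,degrees=True).as_matrix()@DOWN@Rz(180)
go(stand(np.array([-80.5,154,120])+40*k(28)),R)
E
```

```text
shift mm [ 20.4  14.3 -24.4] turn [ 1.25 -8.72  0.05] t 13.45 F [-0.6  0.4  0.1] w 0.6 0.0
```

```bash
python3 -m creep '[[0.2,0,5,-20,0,-1,0],[0.2,5,10,-28,0.6,-3,0],[0.2,12,14,-28,1.2,-6,0],[0.2,20,14,-26,1.2,-8.7,0],[0.2,20,14,-24,1.2,-8.7,0],[0.2,20,14,-24,1.2,-8.7,0],[0.2,20,14,-24,1.2,-8.7,0]]'
python3 - <<'E'
from h import *
R=S@Ro.from_euler('y',-28,degrees=True).as_matrix()@DOWN@Rz(180)
print(np.round(r.sense()['joints'],1))
go(stand(np.array([-80.5,154,120])),R)
E
```

```text
time_s: 14.03
tcp_pos: [0.4989, 0.1545, 0.3303]
ee_rot: [[0.875, -0.131, 0.466], [-0.116, -0.991, -0.06], [0.47, -0.001, -0.883]]
wrist_force: [0.2, 0.9, 0.0]
gripper_width: 0.601
gripper_force: 0.0
[ 30.9  11.7 -44.2  56.7 -20.4  -0. ]
shift mm [ 0.8  0.9 40.7] turn [-0.08 -0.01 -0.02] t 14.03 F [0.2 0.9 0. ] w 0.601 0.0
```

```bash
python3 -m creep '[[0.2,1,1,10,0,0,0],[0.2,1,1,20,0,0,0],[0.2,1,1,30,0,0,0],[0.2,1,1,38,0,0,0],[0.2,1,1,40,0,0,0],[0.2,1,1,40,0,0,0],[0.2,1,1,40,0,0,0]]'
python3 - <<'E'
from h import *
R=S@Ro.from_euler('y',-28,degrees=True).as_matrix()@DOWN@Rz(180)
print(np.round(r.sense()['joints'],1))
go(stand(np.array([-80.5,154,120])),R)
E
```

```text
time_s: 14.62
tcp_pos: [0.5187, 0.1494, 0.2949]
ee_rot: [[0.875, -0.131, 0.466], [-0.115, -0.991, -0.063], [0.47, 0.002, -0.883]]
wrist_force: [-0.0, 0.2, 0.0]
gripper_width: 0.602
gripper_force: 0.0
[ 23.   15.5 -46.7  77.2 -14.3 -14.3]
shift mm [-0.5 -1.5 -0.1] turn [ 0.09 -0.04  0.04] t 14.62 F [-0.   0.2  0. ] w 0.602 0.0
```

```bash
python3 -m creep '[[-1,0,-1,0,0,0,0],[-1,0,-1,0,0,0,0],[-1,0,-1,0,0,0,0],[-1,0,-1,0,0,0,0],[-1,0,-1,0,0,0,0],[-1,0,-1,0,0,0,0],[-1,0,-1,0,0,0,0]]'
python3 - <<'E'
from h import *
R=S@Ro.from_euler('y',-28,degrees=True).as_matrix()@DOWN@Rz(180)
go(stand(np.array([-80.5,154-70,120])),R)
E
```

```text
time_s: 15.2
tcp_pos: [0.5191, 0.1513, 0.2946]
ee_rot: [[0.876, -0.129, 0.466], [-0.114, -0.992, -0.061], [0.469, 0.0, -0.883]]
wrist_force: [0.8, 0.5, 0.1]
gripper_width: 0.158
gripper_force: 30.6
shift mm [-0.6 70.4 -0.5] turn [-0.03 -0.    0.11] t 15.2 F [0.8 0.5 0.1] w 0.158 30.6
```

Tab gripped (13.7 mm). Sliding towards -y in stages.

```bash
python3 -m creep '[[-1,0,4,0,0,0,0],[-1,0,9,0,0,0,0],[-1,0,14,0,0,0,0],[-1,0,19,0,0,0,0],[-1,0,24,0,0,0,0],[-1,0,27,0,0,0,0],[-1,0,27,0,0,0,0]]'
python3 - <<'E'
from h import *
R=S@Ro.from_euler('y',-28,degrees=True).as_matrix()@DOWN@Rz(180)
print(np.round(r.sense()['joints'],1))
go(stand(np.array([-80.5,154-70,120])),R)
E
```

```text
time_s: 15.78
tcp_pos: [0.5154, 0.1228, 0.2946]
ee_rot: [[0.875, -0.132, 0.465], [-0.116, -0.991, -0.064], [0.469, 0.002, -0.883]]
wrist_force: [-2.2, 1.8, 0.6]
gripper_width: 0.158
gripper_force: 30.0
[ 18.6  14.6 -48.3  82.1 -12.2 -15.3]
shift mm [-0.4 41.6 -0.4] turn [0.16 0.   0.  ] t 15.78 F [-2.2  1.8  0.6] w 0.158 30.0
```

Joint 5 will run out (limit -9) if I keep this orientation. I'll loosen the grip to a straddle and roll the tool 12° about the stand's x, which keeps the wrist off the singularity, then push on with the finger.

```bash
python3 -m creep '[[-0.2,0,0,0,0,0,0],[-0.2,0,0,0,0,0,0],[-0.2,0,0,0,0,0,0],[-0.2,0,0,0,0,0,0]]'
cat >> h.py <<'E'
def RT(roll,t): return S@Ro.from_euler('x',roll,degrees=True).as_matrix()@Ro.from_euler('y',-t,degrees=True).as_matrix()@DOWN@Rz(180)
E
python3 - <<'E'
from h import *
print(np.round(r.sense()['joints'],1))
go(stand(np.array([-80.5,125,120])),RT(0,28))
go(stand(np.array([-80.5,125,122])),RT(-12,27))
E
```

```text
time_s: 16.12
tcp_pos: [0.5156, 0.1237, 0.2945]
ee_rot: [[0.875, -0.132, 0.465], [-0.115, -0.991, -0.064], [0.47, 0.003, -0.883]]
wrist_force: [0.4, -0.2, 0.2]
gripper_width: 0.351
gripper_force: 0.0
[ 18.7  14.6 -48.2  82.  -12.2 -15.3]
shift mm [-0.5  1.5 -0.6] turn [ 0.15 -0.    0.05] t 16.12 F [ 0.4 -0.2  0.2] w 0.351 0.0
shift mm [  1.9 -28.8   0.4] turn [-10.49  -1.    -5.49] t 16.12 F [ 0.4 -0.2  0.2] w 0.351 0.0
```

```bash
python3 -m creep '[[-0.2,0,-7,0,-2.6,0,-1.4],[-0.2,1,-14,0,-5.2,-0.5,-2.7],[-0.2,2,-22,0,-8,-1,-4],[-0.2,2,-29,0,-10.5,-1,-5.5],[-0.2,2,-29,0,-10.5,-1,-5.5],[-0.2,2,-29,0,-10.5,-1,-5.5],[-0.2,2,-29,0,-10.5,-1,-5.5]]'
python3 - <<'E'
from h import *
print(np.round(r.sense()['joints'],1))
go(stand(np.array([-80.5,125,122])),RT(-12,27))
go(stand(np.array([-80.5,80,122])),RT(-12,27))
E
```

```text
time_s: 16.7
tcp_pos: [0.5208, 0.1521, 0.2952]
ee_rot: [[0.896, -0.128, 0.425], [-0.024, -0.97, -0.242], [0.444, 0.207, -0.872]]
wrist_force: [0.3, -0.8, -0.2]
gripper_width: 0.399
gripper_force: 0.0
[ 29.4  17.  -43.6  63.5 -28.   -1.1]
shift mm [ 0.2 -0.1  0.4] turn [-0.07  0.03 -0.  ] t 16.7 F [ 0.3 -0.8 -0.2] w 0.399 0.0
shift mm [-4.1 44.   8.7] turn [-0.07  0.03 -0.  ] t 16.7 F [ 0.3 -0.8 -0.2] w 0.399 0.0
```

```bash
python3 -m creep '[[-0.2,-0.4,4,0.8,0,0,0],[-0.2,-1.1,12,2.3,0,0,0],[-0.2,-1.9,20,3.8,0,0,0],[-0.2,-2.6,28,5.3,0,0,0],[-0.2,-3.4,36,6.8,0,0,0],[-0.2,-4.1,44,8.3,0,0,0],[-0.2,-4.6,49,9.3,0,0,0],[-0.2,-4.6,49,9.3,0,0,0]]'
python3 - <<'E'
from h import *
print(np.round(r.sense()['joints'],1))
go(stand(np.array([-80.5,75,122])),RT(-12,27))
vision.capture('wrist')
go(stand(np.array([-80.5,54,122])),RT(-12,27))
E
```

```text
time_s: 17.37
tcp_pos: [0.5144, 0.1011, 0.2955]
ee_rot: [[0.896, -0.13, 0.425], [-0.025, -0.969, -0.244], [0.444, 0.208, -0.872]]
wrist_force: [0.2, 1.7, -0.5]
gripper_width: 0.403
gripper_force: 0.5
[ 22.6  15.  -47.   69.6 -24.5  -1.2]
shift mm [-0.1 -1.5  0.3] turn [ 0.07  0.03 -0.09] t 17.37 F [ 0.2  1.7 -0.5] w 0.403 0.5
shift mm [-2.1 19.3  4.2] turn [ 0.11  0.03 -0.07] t 17.42 F [-0.2  0.6 -0.9] w 0.402 0.2
```

Moving well at about 2 N. Continuing until the stop.

```bash
python3 -m creep '[[-0.2,-0.4,4,0.8,0,0,0],[-0.2,-0.8,8,1.6,0,0,0],[-0.2,-1.2,12,2.4,0,0,0],[-0.2,-1.2,12,2.4,0,0,0]]'; python3 -m creep '[[-0.2,-0.3,3,0.6,0,0,0],[-0.2,-0.6,6,1.2,0,0,0],[-0.2,-0.6,6,1.2,0,0,0]]'
python3 - <<'E'
from h import *
go(stand(np.array([-80.5,54,122])),RT(-12,27)); print(r.sense()['joints'])
E
```

```text
time_s: 17.75
tcp_pos: [0.5133, 0.0934, 0.2956]
ee_rot: [[0.895, -0.119, 0.43], [-0.018, -0.973, -0.231], [0.445, 0.199, -0.873]]
wrist_force: [-2.6, 12.6, -0.4]
gripper_width: 0.402
gripper_force: 5.9
time_s: 18.0
tcp_pos: [0.5129, 0.0909, 0.2958]
ee_rot: [[0.895, -0.109, 0.433], [-0.012, -0.975, -0.22], [0.446, 0.191, -0.874]]
wrist_force: [-3.6, 23.0, -1.0]
gripper_width: 0.407
gripper_force: 10.8
shift mm [-1.2  8.9  2.3] turn [-1.39 -0.28  0.58] t 18.0 F [-3.6 23.  -1. ] w 0.407 10.8
[ 20.26279227  14.46757013 -47.92773763  72.46603999 -21.92581096
  -1.31443681]
```

Hard stop: the force rises to 23 N with little motion. Relaxing, backing out and checking.

```bash
python3 -m creep '[[-0.2,1,-10,-2,0,0,0],[0,1.5,-16,-3,0,0,0],[0,1.5,-16,-3,0,0,0],[0,1.5,-16,-3,0,0,0]]'; python3 -m creep '[[0,0,0,-15,0,0,0],[0,0,0,-35,0,0,0],[0,0,0,-60,0,0,0],[0,0,0,-85,0,0,0],[0,0,0,-110,0,0,0],[0,0,0,-110,0,0,0],[0,0,0,-110,0,0,0]]'
python3 - <<'E'
from h import *
np.set_printoptions(precision=1,suppress=True)
vision.capture('wrist'); st=r.sense(); print(st['tcp_pos'])
for c in ('wrist','top'):
    im,d=vision.capture(c); save(c+'7',im)
    v,u=np.mgrid[0:400,0:640]; uv=np.c_[u.ravel(),v.ravel()]; Q=(pts(c,d,uv,st)-O)@S*1000
    T=Q[(Q[:,2]>108)&(Q[:,2]<142)&(Q[:,0]<-66)&(Q[:,0]>-110)&(Q[:,1]>30)&(Q[:,1]<190)]
    print(c,len(T)); 
    if len(T): print(np.percentile(T,[3,50,97],axis=0))
    B=Q[(abs(Q[:,0]+57)<3.5)&(abs(Q[:,1])<60)&(Q[:,2]>70)]
    for y in range(-55,60,6):
        b=B[abs(B[:,1]-y)<3]; print(y,len(b),np.median(b[:,2]) if len(b) else '',end=' | ')
    print()
im=cv2.resize(im[110:200,245:365],None,fx=5,fy=5,interpolation=3); save('t7',im)
E
```

```text
time_s: 18.33
tcp_pos: [0.5143, 0.1003, 0.295]
ee_rot: [[0.896, -0.129, 0.425], [-0.023, -0.969, -0.244], [0.444, 0.209, -0.872]]
wrist_force: [-0.2, -1.2, -0.7]
gripper_width: 0.486
gripper_force: 0.0
time_s: 18.92
tcp_pos: [0.4672, 0.1271, 0.3923]
ee_rot: [[0.895, -0.128, 0.428], [-0.024, -0.97, -0.241], [0.446, 0.206, -0.871]]
wrist_force: [0.3, 0.2, -1.0]
gripper_width: 0.499
gripper_force: 0.0
[0.5 0.1 0.4]
wrist 689
[[-98.7  68.5 110.9]
 [-85.2  76.5 131.8]
 [-68.2  81.3 139. ]]
-55 16 94.08549674554511 | -49 27 94.14782982271223 | -43 35 94.24184330512139 | -37 36 94.14422370534803 | -31 42 90.25670914597394 | -25 32 89.43781428164277 | -19 30 89.31613508440921 | -13 28 89.63420372834294 | -7 35 89.35559351752923 | -1 30 89.49517408551793 | 5 32 89.57925257741725 | 11 32 89.69882169458296 | 17 34 89.42128245189696 | 23 32 89.79131691012154 | 29 27 93.30665041686761 | 35 39 94.0668976016478 | 41 47 93.17163786147567 | 47 34 89.83550448877244 | 53 37 89.19446887270391 | 59 24 89.16983743475576 | 
top 40
[[-96.8  68.2 117.5]
 [-85.1  74.6 132.5]
 [-67.1  81.5 140.8]]
-55 1 90.64142617920592 | -49 4 93.22683117007394 | -43 5 92.5432011573464 | -37 3 95.1121709171652 | -31 3 93.12230673084512 | -25 3 88.28494908615772 | -19 4 93.31045009183772 | -13 4 88.39262356313628 | -7 4 85.5979671018016 | -1 4 87.9220315109657 | 5 3 85.60820624993595 | 11 4 91.92096748985337 | 17 4 86.19288310861685 | 23 4 86.40797397057767 | 29 4 95.17514013894947 | 35 3 92.99972253777725 | 41 3 93.10843293648333 | 47 4 87.21991191100057 | 53 3 89.87471243952518 | 59 2 83.51931866709063 |
```

View pics/wrist7.png

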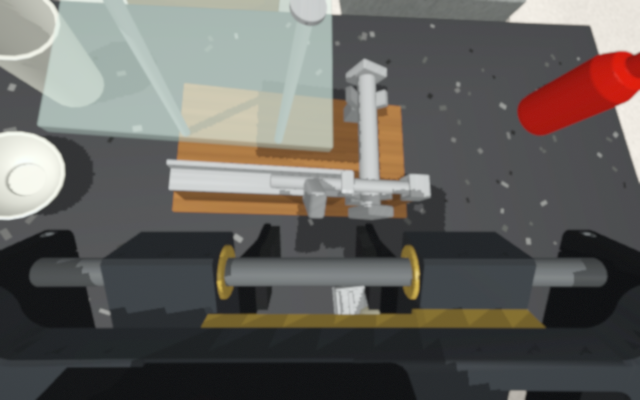

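The wrist view shows the bolt rod across the bar at (370,186) and into the keeper at (418,186), with the tab at (316,195). To verify it is fully home, I'm checking the rod's rear end, which should be at y ≈ 112 (tip -48).

```bash
python3 - <<'E'
from h import *
vision.capture('wrist'); st=r.sense(); im,d=vision.capture('wrist'); 
v,u=np.mgrid[0:400,0:640]; Q=(pts('wrist',d,np.c_[u.ravel(),v.ravel()],st)-O)@S*1000
B=Q[(abs(Q[:,0]+57)<3)]
for y in range(84,136,3):
    b=B[abs(B[:,1]-y)<1.5]; print(y,len(b),np.round(np.median(b[:,2]),1) if len(b) else '',end=' | ')
T=Q[(abs(Q[:,0])<45)&(abs(Q[:,1])<14)&(Q[:,2]>62)&(Q[:,2]<80)]
print('bar',len(T),np.polyfit(T[:,0],T[:,2],1),np.polyfit(T[:,0],T[:,1],1))
E
```

```text
84 29 91.1 | 87 67 223.0 | 90 73 222.9 | 93 72 222.9 | 96 77 223.0 | 99 65 222.8 | 102 74 223.0 | 105 69 223.0 | 108 76 223.1 | 111 71 222.8 | 114 82 222.9 | 117 78 223.0 | 120 76 222.9 | 123 84 223.0 | 126 81 222.8 | 129 81 222.8 | 132 82 222.9 | 135 76 223.1 | bar 1379 [1.67542548e-03 6.97172358e+01] [-1.31362295e-03  1.96358002e+00]
```

```bash
python3 - <<'E'
from h import *
vision.capture('wrist'); st=r.sense(); im,d=vision.capture('wrist'); 
v,u=np.mgrid[0:400,0:640]; Q=(pts('wrist',d,np.c_[u.ravel(),v.ravel()],st)-O)@S*1000
B=Q[(abs(Q[:,0]+58)<4)&(Q[:,2]<100)]
for y in range(84,150,3):
    b=B[abs(B[:,1]-y)<1.5]; print(y,len(b),np.round(np.median(b[:,2]),1) if len(b) else '',end=' | ')
print(proj('wrist',[stand([-57,112,89]),stand([-57,115,89]),stand([-57,118,89])],st).round(1))
save('w8',cv2.resize(im[140:225,160:440],None,fx=2.8,fy=2.8,interpolation=3))
E
```

```text
84 21 89.4 | 87 21 89.6 | 90 21 89.8 | 93 22 89.3 | 96 29 89.6 | 99 24 89.7 | 102 22 89.5 | 105 22 90.0 | 108 22 89.7 | 111 30 79.2 | 114 24 76.1 | 117 24 76.0 | 120 22 76.0 | 123 21 76.1 | 126 23 76.4 | 129 26 76.1 | 132 27 76.2 | 135 25 75.9 | 138 26 76.0 | 141 22 76.0 | 144 24 76.1 | 147 26 76.1 | [[268.8 176.5]
 [265.6 176.4]
 [262.5 176.2]]
```

View pics/w8.png

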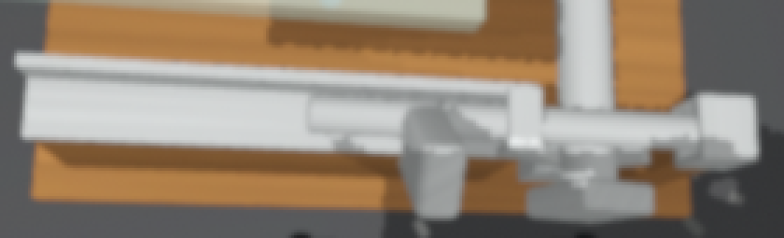

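The crop shows the rod's rear end at y ≈ 111 (crop column 310), against 112 for fully home. The bolt is over the bar and in the keeper, the bar is level, and the gripper is clear.

```bash
python3 -c "
from station import r
print(r.finish_job())"
```

```text
the job is handed in; nothing more can be done
None
```

I laid the stainless bar level in both saddles with a cap outside each and released it, then slid the bolt over it and fully home in the keeper; the job was handed in at about 19 s, with no verdict returned.

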